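# Seat the grinding cup on the push-to-run mill and keep it running

## Robot

A 6-joint arm with a two-finger parallel gripper is mounted at the origin on the work surface. World frame = base frame: x ahead of the robot, y to its left, z up, the work surface at z = 0. Lengths are in m, angles in rad, forces in N, time in s.
With the tool pointing down it reaches from about 0.275 to 0.975 m from the base axis. Payload 8.4 kg.
Tool frame: the origin (TCP) lies midway between the tips of the shut fingers; the grasp point (between the pads) lies 19 mm behind it (ctrl.grasp_offset is the distance from the TCP to the grasp point, in m); z points along the fingers, y is the direction in which the jaws open and shut (so a half turn about z gives the same grasp; the last joint's range is limited). The gripper opens to 92 mm and grips with 3 to 60 N. Pads are 20 mm wide; open, the fingers measure 128 mm over their backs; the gripper's body (75 mm by 189 mm) begins 69 mm behind the grasp point.
Start: joints at [-1.192, 0.353, 1.633, -0, 1.155, -0.002], TCP at [0.232, -0.58, 0.215] pointing down, gripper open.
Joint ranges: [-2.63, 2.63], [-0.92, 2.1], [0.06, 2.66], [-1.3, 4.44], [0, 2.69], [-3.02, 3.02]. Speed limits (rad/s): [2.22, 2.22, 2.79, 3.14, 3.14, 3.14].

## Interface

Orientations are given as a unit quaternion [x, y, z, w].
In Python, from cell import ctrl, cams, ticket gives the robot as it stands.
- The arm moves only by the shell command python3 -m handwheel 'ROWS' [OPENING]. ROWS is a JSON object of lists of equal length, an entry for each row: "slide": the shift along the tool's x, y, z in mm, a list of three; "twist": the turn about the tool's z in rad. A call has 1 to 20 rows; each row is the pose to reach, as a shift and turn from the pose measured when the call began, along the tool's axes at that moment; what a row does not reach only later rows make up. A row lasts 1/10 s, in which the tool goes at most 50 mm and 8.59 degrees, less where a joint would pass 70% of its speed; a pose out of reach is approached as far as the arm can. A call with a gripper value outside its range is refused whole. OPENING is the opening in per cent of the stroke, from 0 (shut) to 100 (fully open), set as the call begins (- or left out, the last holds). The fingers move at their own pace and stop on an object; the grip force is fixed at half the most. Time passes only in rows, so rows that repeat a pose let the fingers close. It gives the time, the measured TCP pose, the force and the opening at its end, in the units of the state.
- ctrl.observe(): the state, without advancing time (a new reading comes with each control period).
- cams.grab_frame(name): name is "side" or "top"; returns a dict with "color" (400x640x3 uint8, red, green, blue), "range_z" (400x640 float32, m along the optical axis (not along the pixel's ray), 0 where there is no reading), "K" (3x3 intrinsics, pixels), "world_from_camera" (4x4, takes a point from camera to world coordinates). Camera axes: x right, y down, z forward; pixel columns grow to the right and rows downward; lengths in m; the calibration is good to about 2 mm. A picture is of the moment at which its call begins.
- ticket.sign_off(): hands the job in, once; it reports no verdict.
The state is a dict: "t": time; "joints": joint angles; "qvel": joint speeds; "joint_efforts": joint torques, N m; "tcp_pos": TCP position; "tcp_rot": TCP orientation; "wrist_force": force on the tool from outside, world axes, zero at the start; "ft_torque": the same for the moment, N m; "opening": finger opening in m.
Only numpy, scipy, OpenCV 4.12 (cv2) and the standard library are available. Lean on these libraries where they do the work, as an engineer would, in place of code of your own. Each camera call takes 0.05 s, during which the arm holds its last target.

## Task

Take the grinding cup that stands on its black three-lugged blade cap, lower it upright into the mill's well, turn it until the lugs find the keyways and it drops in, without forcing it, then push it down to its stop so that the mill runs. Keep it running like that for a good three seconds and finish while still gripping the cup and pressing it down; leave everything else on the table where it is.

Things in the scene. Friction and masses are not known exactly. Their poses are not given: they have to be found in the camera images.
- cup: grinding cup standing on its black blade cap (mouth down), 0.27 to 0.45 kg, to be put on the mill. Origin: centre of the cap's underside, z up the axis. The steel part is a cylinder 60 mm in diameter from 26 to 108 mm above the origin, rounded top at 120 mm. Cap 68 mm in diameter from 0 to 26 mm, its lowest 5 mm tapered to 62 mm. At the start it stands on the table left of the mill.
- cup_lugs (a point): on the cup's axis, 8 mm above its origin, level with the lugs' undersides. Three black lugs stick out of the cap 120 degrees apart, the first along the cup's +x axis: 8 mm wide, reaching 39 mm from the axis, 8 to 18 mm above the cup's origin, undersides rounded across (radius 4 mm). An orange line runs up the steel body over each lug.
- mill: ivory mill base, fixed, upright, 136 mm in diameter, 110 mm high. Origin on its axis at table level, z up; the green lamp looks to its -x. Cup's origin above the mill's origin: 92 mm with lugs standing on the shoulder, 82 mm when dropped through the keyways onto the plungers, 76 mm at the stop. The drive in the middle of the well couples by itself, without resistance.
- mill_mouth (a point): centre of the well's mouth, level with the steel rim (100 mm across outside), on the mill's axis, 110 mm above its origin. The first 10 mm of the well are a plain bore of 82 mm.
- mill_shoulder (a point): on the mill's axis, 100 mm above its origin: height of the flat shoulder of the grey keyed ring. Ring bore 71 mm, cut by three straight keyways 11 mm wide (out to 41 mm from the axis), 120 degrees apart, the first along the mill's +x axis; an orange mark on the rim over each. Any lug suits any keyway.
- interlock (a joint): the mill's sprung interlock: three red plungers in the keyways that the lugs push straight down together; 0 m up, 0.006 m at the stop. About 8 N starts it and 14 N reaches the stop (the cup's weight alone does not move it). The mill runs from 0.004 m on, and the spring lifts the cup again if the push ends.
- storage_cup: similar steel cup, 60 mm in diameter, 113 mm high, standing mouth up under a white ribbed lid of 68 mm, no lugs; leave alone. Origin at the centre of its underside.
- jar: glass jar with wooden cap, 64 mm in diameter, 100 mm high; leave alone. Origin at the centre of its underside.
- bowl: white bowl, 124 mm in diameter, 55 mm high; leave alone. Origin at the centre of its underside.
- mould: wooden sweet mould, 75 x 170 x 30 mm with two round hollows, lying flat; leave alone. Origin at the centre of its underside.
- tin: open aluminium tin, 72 mm in diameter, 50 mm high; leave alone. Origin at the centre of its underside.
- brush: flat brush with a wooden handle, about 0.2 m long, lying flat; leave alone
- spatula: wooden spatula, about 0.25 m long, lying flat; leave alone
Mind the look-alikes: they are no part of the job. Leave any green, pink or red look-alike of the cup alone.

How it is judged:
By the outcome, as a careful person would: the job done as asked, in the order asked, and still so for the second after the job is handed in, while the arm keeps its last pose, push and grip.
It also fails if it takes over 48 s, if anything falls off the work surface, if the arm or the gripper's body presses on something with over 40 N, if the wrist force passes 120 N, or if a joint passes its speed limit or range.

## Working session

There is one attempt and no reset: what is moved stays moved. The work goes in short steps, Python scripts to look and compute and a shell command to move; the robot and the scene stay as the last step left them, time stands still between calls to the robot, and variables do not carry over. Pictures are saved under pics/ and viewed, and the job is handed in when it is done.

```bash
ls; mkdir -p pics; python3 - <<'E'
from cell import ctrl,cams
import cv2,numpy as np
print(ctrl.observe(), ctrl.grasp_offset)
for n in("side","top"):
    f=cams.grab_frame(n); cv2.imwrite(f"pics/{n}0.png",f["color"][:,:,::-1]); np.savez(f"pics/{n}0.npz",**f); print(n,f["K"],f["world_from_camera"])
E
```

```text
pics
{'t': 0.0, 'joints': array([-1.19239176e+00,  3.53614343e-01,  1.63415335e+00,  1.24697930e-05,
        1.15521830e+00, -2.37996048e-03]), 'qvel': array([-1.49635145e-03, -1.86745719e-03,  1.71862075e-03,  1.31225367e-03,
        4.75593952e-05, -5.00884969e-05]), 'joint_efforts': array([-1.02872822e-03, -5.93841720e+01, -3.34217298e+01,  6.93671359e-02,
        2.31308100e-02, -6.99649490e-05]), 'tcp_pos': array([ 0.23210574, -0.57974857,  0.2138766 ]), 'tcp_rot': array([ 9.81930316e-01,  1.89241564e-01, -1.24609978e-04, -6.85457395e-04]), 'wrist_force': array([0.4503224 , 0.26340307, 0.64894269]), 'ft_torque': array([-0.01219823, -0.00899142, -0.00614135]), 'opening': 0.09193441406915706} 0.0187
side [[464.58748425   0.         315.45061476]
 [  0.         464.58748425 194.52939078]
 [  0.           0.           1.        ]] [[-0.92946139 -0.25328931  0.2682276   0.1324295 ]
 [-0.36876595  0.61690753 -0.69529618  1.01862807]
 [ 0.01063947 -0.74516416 -0.6667962   1.05789344]
 [ 0.          0.          0.          1.        ]]
top [[376.02816445   0.         317.65894521]
 [  0.         376.02816445 198.90474282]
 [  0.           0.           1.        ]] [[-0.02330036 -0.9927923   0.11756081  0.39775544]
 [-0.99908654  0.02733734  0.0328445  -0.00742414]
 [-0.03582157 -0.11668813 -0.99252239  1.09768818]
 [ 0.          0.          0.          1.        ]]
```

View pics/side0.png

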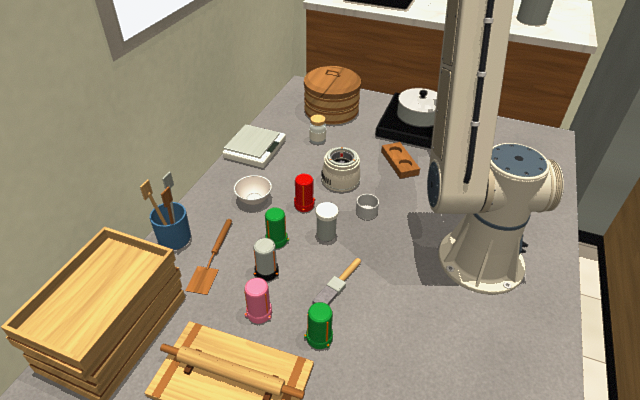

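View pics/top0.png

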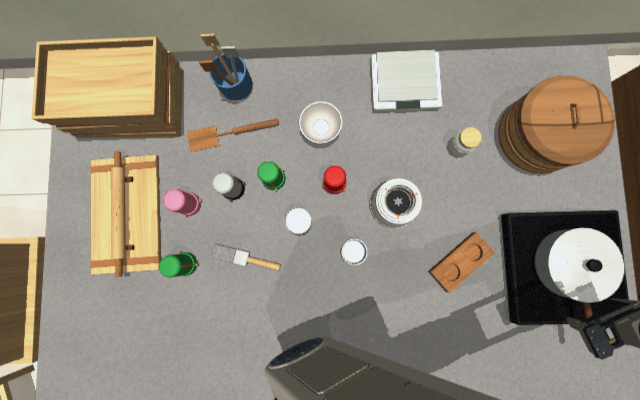

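Side view: the steel cup with the black cap is at (265,258) and the mill at (341,168). Top view: cup at (228,186), mill at (398,202). The gripper is out of the way at lower right. I'll zoom in on both.

```bash
python3 - <<'E'
import cv2,numpy as np
s=cv2.imread("pics/side0.png");t=cv2.imread("pics/top0.png")
def z(im,u,v,r,size=400):return cv2.resize(im[v-r:v+r,u-r:u+r],(size,size),interpolation=cv2.INTER_NEAREST)
a=np.hstack([z(s,265,258,28,300),z(s,341,168,28,300)]);b=np.hstack([z(t,228,186,28,300),z(t,398,202,28,300)])
cv2.imwrite("pics/zoom0.png",np.vstack([a,b]))
E
```

```text
(no output)
```

View pics/zoom0.png

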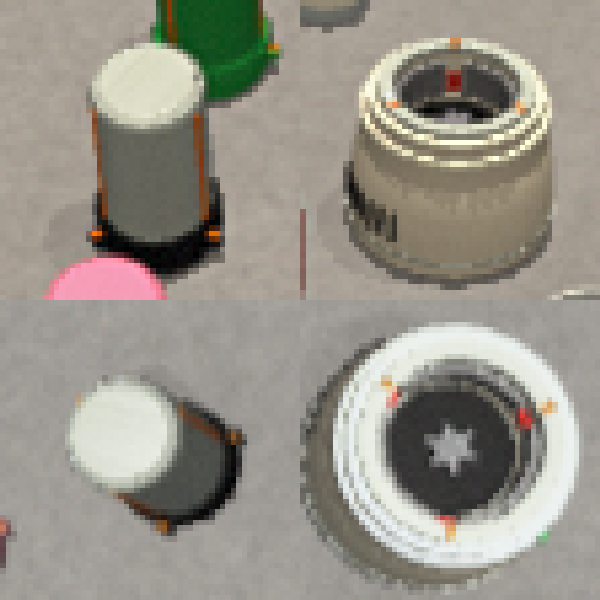

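```bash
cat > h.py <<'E'
import cv2,numpy as np
def load(n):
    return dict(np.load(f"pics/{n}.npz"))
def ray(f,u,v):
    T=f["world_from_camera"];d=np.linalg.inv(f["K"])@np.array([u,v,1.]);return T[:3,3],T[:3,:3]@d
def plane(f,u,v,z):
    o,d=ray(f,u,v);return o+d*(z-o[2])/d[2]
def tri(f1,p1,f2,p2):
    A=[];b=[]
    for f,p in((f1,p1),(f2,p2)):
        o,d=ray(f,*p);d=d/np.linalg.norm(d);P=np.eye(3)-np.outer(d,d);A.append(P);b.append(P@o)
    x=np.linalg.lstsq(np.vstack(A),np.hstack(b),rcond=None)[0];return x
def cloud(f):
    h,w=f["range_z"].shape;u,v=np.meshgrid(np.arange(w),np.arange(h));z=f["range_z"]
    p=np.stack([u,v,np.ones_like(u)],-1)@np.linalg.inv(f["K"]).T*z[...,None]
    T=f["world_from_camera"];return p@T[:3,:3].T+T[:3,3]
def blobs(f,box,lo,hi):
    u0,v0,u1,v1=box;hsv=cv2.cvtColor(f["color"],cv2.COLOR_RGB2HSV)
    m=cv2.inRange(hsv,lo,hi);k=np.zeros_like(m);k[v0:v1,u0:u1]=m[v0:v1,u0:u1]
    n,l,st,c=cv2.connectedComponentsWithStats(k);C=cloud(f)
    return [(c[i].round(2),int(st[i,4]),np.median(C[l==i],0).round(4)) for i in range(1,n) if st[i,4]>=1]
def circ(P):
    A=np.c_[2*P[:,0],2*P[:,1],np.ones(len(P))];x=np.linalg.lstsq(A,(P[:,:2]**2).sum(1),rcond=None)[0]
    return x[:2],np.sqrt(x[2]+x[0]**2+x[1]**2)
E
python3 - <<'E'
from h import *
for n,cb,mb in(("side0",(237,230,293,286),(313,140,369,196)),("top0",(205,158,256,214),(370,174,426,230))):
    f=load(n);C=cloud(f)
    for nm,b in(("cup",cb),("mill",mb)):
        print(n,nm)
        for x in blobs(f,b,(8,150,120),(22,255,255)): print("  or",x)
        for x in blobs(f,b,(0,150,100),(6,255,255)): print("  red",x)
        for x in blobs(f,b,(45,100,60),(80,255,255)): print("  gr",x)
        R=C[b[1]:b[3],b[0]:b[2]].reshape(-1,3)
        zz=(0.117,0.130) if nm=="cup" else (0.105,0.115)
        T=R[(R[:,2]>zz[0])&(R[:,2]<zz[1])];print("  top",len(T),T.mean(0),(T.min(0)+T.max(0))/2,T.max(0)-T.min(0))
        if nm=="cup":
            S=R[(R[:,2]>.035)&(R[:,2]<.1)]
            S=S[np.linalg.norm(S[:,:2]-T[:,:2].mean(0),axis=1)<.04];print("  cyl",len(S),circ(S),R[:,2].max())
E
```

```text
side0 cup
  or (array([268. , 231.5]), 4, array([0.6023, 0.1851, 0.0618]))
  or (array([287.5, 238. ]), 2, array([0.5557, 0.1516, 0.0193]))
  or (array([254. , 252.5]), 4, array([0.5829, 0.3048, 0.106 ]))
  or (array([273., 252.]), 3, array([0.5359, 0.2853, 0.1016]))
  or (array([274., 257.]), 1, array([0.5336, 0.2856, 0.0864]))
  or (array([255., 259.]), 1, array([0.5826, 0.3044, 0.0768]))
  or (array([274. , 262.5]), 8, array([0.5355, 0.2841, 0.0598]))
  or (array([255. , 261.5]), 2, array([0.5836, 0.3042, 0.0656]))
  or (array([256. , 268.5]), 2, array([0.5826, 0.3049, 0.0367]))
  or (array([254.5, 273. ]), 2, array([0.5875, 0.3077, 0.0178]))
  or (array([276.5, 273. ]), 2, array([0.5301, 0.2843, 0.0176]))
  gr (array([266., 230.]), 1, array([0.6149, 0.1739, 0.0525]))
  gr (array([278.22, 237.34]), 244, array([0.5723, 0.1801, 0.0408]))
  gr (array([266.55, 234.73]), 11, array([0.609 , 0.1803, 0.0385]))
  top 248 [0.54887393 0.32936237 0.11875523] [0.54611098 0.336703   0.12056864] [0.08514587 0.16448747 0.00712897]
  cyl 244 (array([0.56343146, 0.2848315 ]), np.float64(0.024165562
[... 407 characters left out ...]
10953618 0.00827331]
top0 cup
  or (array([243., 183.]), 1, array([0.5787, 0.2462, 0.0168]))
  or (array([230., 200.]), 1, array([0.5299, 0.2852, 0.0141]))
  top 261 [0.56594988 0.27914451 0.11915787] [0.56628797 0.27903155 0.12020891] [0.05401725 0.05378525 0.00640228]
  cyl 135 (array([0.56678593, 0.27966491]), np.float64(0.029910393130569785)) 1.0976881823736422
top0 mill
  or (array([386., 189.]), 1, array([ 0.5363, -0.1558,  0.1087]))
  red (array([411.6, 195.8]), 5, array([ 0.5182, -0.225 ,  0.0891]))
  red (array([396., 214.]), 1, array([ 0.4708, -0.1821,  0.0903]))
  top 554 [ 0.50651732 -0.18942117  0.10907785] [ 0.50787412 -0.18905546  0.10989571] [0.10929    0.11033283 0.00974758]
```

```bash
cat > ref.py <<'E'
from h import *
def wblob(f,u,v,r=3):
    # orangeness-weighted centroid
    u=int(round(u));v=int(round(v));c=f["color"][v-r:v+r+1,u-r:u+r+1].astype(float)
    w=np.clip((c[...,0]-c[...,2])-50,0,None); w[(c[...,0]>2.3*c[...,1]+10)]=0
    gu,gv=np.meshgrid(np.arange(u-r,u+r+1),np.arange(v-r,v+r+1));return (gu*w).sum()/w.sum(),(gv*w).sum()/w.sum(),w.sum()
E
python3 - <<'E'
from ref import *
S=load("side0");T=load("top0")
def ang(p,c):return np.degrees(np.arctan2(p[1]-c[1],p[0]-c[0]))
print("mill marks")
P=[]
for n,f,L in(("s",S,[(341,147),(330,159),(354,160)]),("t",T,[(386,189),(416.5,193.5),(397.5,216)])):
    for p in L:
        u,v,w=wblob(f,*p,r=2);X=plane(f,u,v,.110);P.append((n,X));print(n,round(u,2),round(v,2),int(w),X.round(4))
for n in "st":
    Q=np.array([x for m,x in P if m==n]);c,r=circ(Q);print(n,c,r,[round(ang(q,c)%120,1) for q in Q])
C=cloud(T);C2=cloud(S)
for n,f,Cc,b in(("t",T,C,(205,158,256,214)),("s",S,C2,(250,232,280,262))):
    R=Cc[b[1]:b[3],b[0]:b[2]].reshape(-1,3);R=R[(R[:,2]>.116)&(R[:,2]<.125)&(abs(R[:,1]-.28)<.035)&(abs(R[:,0]-.566)<.035)]
    c,r=cv2.minEnclosingCircle(R[:,:2].astype(np.float32));print("cup top",n,len(R),R[:,:2].mean(0),c,r,np.percentile(R[:,2],90))
for n,f,L in(("s",S,[(254.5,273),(276.5,273)]),("t",T,[(243.5,183),(230,200)])):
    for p in L:
        u,v,w=wblob(f,*p,r=2);X=plane(f,u,v,.014);print("lug",n,round(u,2),round(v,2),int(w),X.round(4),ang(X,(.566,.279))%120)
print("tri mill",tri(S,wblob(S,330,159,2)[:2],T,wblob(T,386,189,2)[:2]),tri(S,wblob(S,354,160,2)[:2],T,wblob(T,397.5,216,2)[:2]))
# neighbours: top view blobs above 5cm
m=((C[...,2]>.09)&(C[...,2]<.135)&(abs(C[...,0]-.5)<.25)).astype(np.uint8)
n,l,st,ce=cv2.connectedComponentsWithStats(m)
for i in range(1,n):
    if st[i,4]>60:print(ce[i].round(),st[i,4],np.median(C[l==i],0).round(3))
E
```

```text
mill marks
s 341.39 147.19 176 [ 0.5213 -0.2319  0.11  ]
s 329.92 159.0 176 [ 0.5347 -0.154   0.11  ]
s 353.45 159.5 227 [ 0.4609 -0.1815  0.11  ]
t 386.17 189.68 274 [ 0.5343 -0.156   0.11  ]
t 415.69 193.57 224 [ 0.5218 -0.2326  0.11  ]
t 397.4 215.79 502 [ 0.4646 -0.1821  0.11  ]
s [ 0.50578522 -0.18911517] 0.04550722769820471 [np.float64(49.9), np.float64(50.6), np.float64(50.3)]
t [ 0.50763912 -0.19096397] 0.04395006033771028 [np.float64(52.7), np.float64(48.7), np.float64(48.4)]
cup top t 302 [0.56635158 0.27878479] (0.5659216642379761, 0.27861663699150085) 0.028198689222335815 0.12095257817934287
cup top s 184 [0.56434938 0.2813643 ] (0.5645232796669006, 0.28031274676322937) 0.027400774881243706 0.1201224063604103
lug s 254.1 273.06 271 [0.5901 0.3058 0.014 ] 48.017342780617206
lug s 276.36 273.19 480 [0.5316 0.2825 0.014 ] 54.24604491307824
lug t 243.07 183.26 74 [0.5784 0.2466 0.014 ] 51.043187910790095
lug t 229.73 199.6 126 [0.5311 0.286  0.014 ] 48.66639514488563
tri mill [ 0.53495304 -0.15614254  0.10829531] [ 0.46303192 -0.18275054  0.10869862]
[529. 142.] 596 [ 0.642 -0.521  0.113]
[109. 124.] 796 [0.737 0.605 0.112]
[470. 137.] 363 [ 0.672 -0.387  0.1  ]
[268. 172.] 416 [0.59  0.155 0.118]
[334. 176.] 409 [ 0.573 -0.02   0.118]
[223. 183.] 425 [0.564 0.276 0.118]
[398. 200.] 1065 [ 0.505 -0.188  0.105]
[176. 200.] 439 [0.522 0.403 0.117]
[298. 220.] 526 [0.46  0.078 0.113]
[582. 263.] 4315 [ 0.334 -0.625  0.128]
[171. 265.] 469 [0.351 0.412 0.118]
```

Cup is at about (0.5655, 0.280) with a lug at about 50.5° mod 120. The mill is at (0.5065, -0.190) with a keyway at about 50°, so I need nearly no yaw change. Next I move above the cup, jaws along about 15°, between its neighbours.

```bash
python3 -m handwheel '{"slide":[[0,0,-30],[629,-674,-20],[629,-674,-20],[629,-674,-20],[629,-674,-20],[629,-674,-20],[629,-674,-20],[629,-674,-20],[629,-674,-20],[629,-674,-20],[629,-674,-20],[629,-674,-20],[629,-674,-20],[629,-674,-20],[629,-674,-20],[629,-674,-20],[629,-674,-20],[629,-674,-20],[629,-674,-20],[629,-674,-20]],"twist":[0,-1.45,-1.45,-1.45,-1.45,-1.45,-1.45,-1.45,-1.45,-1.45,-1.45,-1.45,-1.45,-1.45,-1.45,-1.45,-1.45,-1.45,-1.45,-1.45]}' 100
```

```text
t: 2.1
tcp_pos: [0.5662, 0.2835, 0.2341]
tcp_rot: [0.609, 0.793, 0.001, -0.001]
wrist_force: [0.0, -0.1, 0.6]
opening: 0.0921
```

```bash
python3 -m handwheel '{"slide":[[-3,-1.5,40],[-3,-1.5,75],[-3,-1.5,75]],"twist":[0,0,0]}'; python3 - <<'E'
from cell import ctrl,cams
from h import *
print(ctrl.observe()["joints"])
for n in("side","top"):
    f=cams.grab_frame(n); np.savez(f"pics/{n}1.npz",**f)
s=load("side1")["color"][:,:,::-1];t=load("top1")["color"][:,:,::-1]
z=lambda im,u,v,r:cv2.resize(im[v-r:v+r,u-r:u+r],(400,400),interpolation=cv2.INTER_NEAREST)
cv2.imwrite("pics/z1.png",np.hstack([z(s,265,240,50),z(t,228,186,50)]))
E
```

```text
t: 2.4
tcp_pos: [0.5622, 0.279, 0.154]
tcp_rot: [0.608, 0.794, -0.003, -0.003]
wrist_force: [0.0, -1.4, -0.2]
opening: 0.0918
[0.45722133 0.42202686 1.67494898 0.00215722 1.05323598 0.19357737]
```

View pics/z1.png

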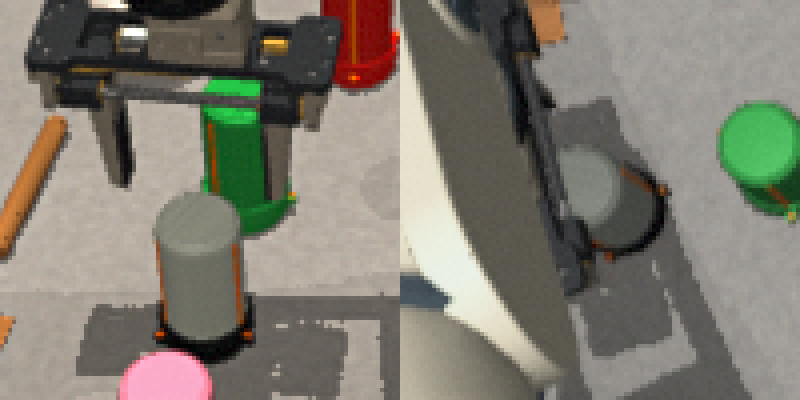

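The picture shows the open fingers on either side of the cup: side crop tips at (120,185) and (275,195), cup centre about (198,215). Descending.

```bash
python3 -m handwheel '{"slide":[[0,3.5,30],[0,3.5,60],[0,3.5,85],[0,3.5,98],[0,3.5,98],[0,3.5,98]],"twist":[0,0,0,0,0,0]}'; python3 - <<'E'
from cell import ctrl
o=ctrl.observe();print(o["tcp_pos"],o["joints"][5],o["wrist_force"])
E
```

```text
t: 3.1
tcp_pos: [0.5696, 0.2816, 0.0628]
tcp_rot: [0.609, 0.793, 0.001, -0.001]
wrist_force: [-0.3, 0.3, 0.5]
opening: 0.0919
[0.56963706 0.28163417 0.06282509] 0.19236581153179286 [-0.29624313  0.32286892  0.48728597]
```

```bash
python3 -m handwheel '{"slide":[[-0.5,-4,6],[-0.5,-4,6],[-0.5,-4,6]],"twist":[0,0,0]}';  python3 -m handwheel '{"slide":[[0,0,0],[0,0,0],[0,0,0],[0,0,0],[0,0,0],[0,0,0],[0,0,0],[0,0,0]],"twist":[0,0,0,0,0,0,0,0]}' 0; python3 - <<'E'
from cell import ctrl
o=ctrl.observe();print(o)
E
```

```text
t: 3.4
tcp_pos: [0.5661, 0.2802, 0.0575]
tcp_rot: [0.609, 0.793, 0.001, -0.0]
wrist_force: [0.7, -0.5, 0.3]
opening: 0.092
t: 4.2
tcp_pos: [0.5661, 0.2803, 0.0575]
tcp_rot: [0.609, 0.793, 0.001, -0.0]
wrist_force: [0.5, 0.2, 0.4]
opening: 0.0593
{'t': 4.2, 'joints': array([0.45618585, 0.5397862 , 1.73470126, 0.00258251, 0.86516906,
       0.1927447 ]), 'qvel': array([ 4.29119349e-04, -8.52300915e-04,  6.54240156e-05,  1.24790052e-03,
       -8.13120427e-04, -3.92957941e-04]), 'joint_efforts': array([-6.40925500e-04, -6.49588752e+01, -2.61708552e+01,  5.83338761e-02,
        1.29722860e-01, -6.08961200e-04]), 'tcp_pos': array([0.56613417, 0.28026402, 0.05749614]), 'tcp_rot': array([ 6.08773191e-01,  7.93343115e-01,  1.30457522e-03, -4.50477571e-04]), 'wrist_force': array([0.4753165 , 0.16591388, 0.4185436 ]), 'ft_torque': array([-0.00763583, -0.13830309, -0.03640403]), 'opening': 0.059260441888853974}
```

```bash
python3 -m handwheel '{"slide":[[0,0,-15],[0,0,-45],[0,0,-85],[0,0,-125],[0,0,-155],[-15,-6,-170],[-45,-18,-170],[-85,-35,-170],[-130,-53,-170],[-175,-72,-170],[-220,-90,-170],[-265,-108,-170],[-310,-127,-170],[-350,-143,-170],[-385,-157,-170],[-412,-168,-170],[-430,-176,-170],[-438.5,-179,-170],[-438.5,-179,-170],[-438.5,-179,-170]],"twist":[0,0,0,0,0,0,0,0,0,0,0,0,0,0,0,0,0,0,0,0]}'; python3 - <<'E'
from cell import ctrl,cams
from h import *
o=ctrl.observe();print(o["joints"],o["tcp_pos"],o["wrist_force"])
for n in("side","top"):
    f=cams.grab_frame(n); np.savez(f"pics/{n}2.npz",**f)
s=load("side2")["color"][:,:,::-1];t=load("top2")["color"][:,:,::-1]
z=lambda im,u,v,r:cv2.resize(im[v-r:v+r,u-r:u+r],(400,400),interpolation=cv2.INTER_NEAREST)
cv2.imwrite("pics/z2.png",np.hstack([z(s,341,140,50),z(t,398,202,50)]))
E
```

```text
t: 6.2
tcp_pos: [0.5062, -0.1895, 0.226]
tcp_rot: [0.609, 0.793, 0.001, -0.001]
wrist_force: [-0.0, 0.4, -2.6]
opening: 0.0593
[-0.36299879  0.21081553  1.80149559  0.00344214  1.13017129 -0.62607978] [ 0.50617329 -0.18945851  0.22601724] [-0.02217759  0.42395751 -2.63347721]
```

View pics/z2.png

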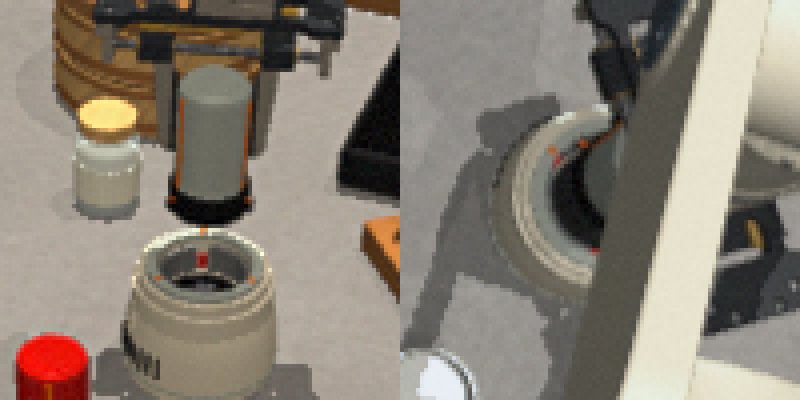

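The cup hangs straight over the mill, with the side crop axis at column 212 for the cup and about 205 for the mill. Its lugs, at (172,200) and (250,200), line up roughly with the rim marks at (158,278) and (250,280). Now I measure this in the same view.

```bash
python3 - <<'E'
from ref import *
from scipy.optimize import least_squares
def cyl(n,box,z0,z1,c0):
    f=load(n);C=cloud(f);u0,v0,u1,v1=box;R=C[v0:v1,u0:u1].reshape(-1,3)
    R=R[(R[:,2]>z0)&(R[:,2]<z1)&(np.linalg.norm(R[:,:2]-c0,axis=1)<.036)]
    g=lambda x:np.linalg.norm(R[:,:2]-x[:2]-np.outer(R[:,2]-(z0+z1)/2,x[2:]),axis=1)-.030
    r=least_squares(g,[*c0,0,0],loss="soft_l1",f_scale=.001);print(n,len(R),r.x.round(4),np.abs(r.fun).mean())
    return r.x[:2]
cyl("side0",(237,230,293,286),.035,.1,(.565,.28)); cyl("top0",(205,158,256,214),.035,.1,(.565,.28))
c=cyl("side2",(315,100,370,160),.205,.265,(.506,-.19)); cyl("top2",(370,170,430,230),.205,.265,(.506,-.19))
f=load("side2")
for b in blobs(f,(325,120,365,160),(5,120,90),(25,255,255)):print(b)
for p in [(334,140),(353,140)]:
    u,v,w=wblob(f,*p,r=2);X=plane(f,u,v,.1825);d=X[:2]-c;print(round(u,2),round(v,2),int(w),X.round(4),np.hypot(*d),np.degrees(np.arctan2(d[1],d[0]))%120)
for p in [(341,147),(330,159.5),(353.5,160)]:
    u,v,w=wblob(f,*p,r=2);X=plane(f,u,v,.11);print("mill",round(u,2),round(v,2),int(w),X.round(4))
E
```

```text
side0 330 [ 0.5658  0.2786 -0.0014 -0.0006] 0.0010406508305305306
top0 135 [ 5.668e-01  2.798e-01  1.400e-03 -1.000e-04] 0.00038684256804324664
side2 329 [ 0.5057 -0.191   0.0203  0.0062] 0.0019920261097667183
top2 82 [ 5.077e-01 -1.899e-01  2.260e-02  1.000e-04] 0.00038797968252611895
(array([327.11, 121.42]), 19, array([ 0.6746, -0.5085,  0.0128]))
(array([335.55, 128.15]), 20, array([ 0.5243, -0.1677,  0.2252]))
(array([352.08, 125.5 ]), 12, array([ 0.4755, -0.1852,  0.2387]))
(array([351. , 135.5]), 2, array([ 0.4763, -0.184 ,  0.2011]))
(array([333.5, 139. ]), 2, array([ 0.5293, -0.1662,  0.1847]))
(array([353., 140.]), 1, array([ 0.468 , -0.1824,  0.1867]))
(array([341.33, 147.33]), 3, array([ 0.5226, -0.232 ,  0.1106]))
(array([341., 153.]), 3, array([ 0.5193, -0.225 ,  0.0904]))
(array([330., 159.]), 1, array([ 0.5344, -0.1538,  0.1102]))
(array([353., 159.]), 1, array([ 0.4627, -0.1818,  0.1114]))
333.18 139.18 22 [ 0.5309 -0.1678  0.1825] 0.03425047747692546 42.542072412163975
352.76 139.86 29 [ 0.4706 -0.1887  0.1825] 0.035136584458036656 56.21361380363669
mill 341.4 147.19 219 [ 0.5212 -0.2319  0.11  ]
mill 329.98 159.0 106 [ 0.5345 -0.154   0.11  ]
mill 353.48 159.53 147 [ 0.4608 -0.1813  0.11  ]
```

```bash
python3 - <<'E'
from ref import *
for n,boxes in(("side0",[(250,245,260,271),(271,245,280,271)]),("side2",[(330,115,339,138),(347,115,356,138)])):
    f=load(n);C=cloud(f);c=f["color"].astype(int)
    for b in boxes:
        s=np.s_[b[1]:b[3],b[0]:b[2]]
        m=(c[s][...,0]-c[s][...,2]>40)&(c[s][...,0]-c[s][...,1]>15);P=C[s][m]
        P=P[(P[:,2]>.03)&(P[:,1]>-.3)];P=P[np.abs(P[:,:2]-np.median(P[:,:2],0)).max(1)<.01]
        zz=P[:,2]-P[:,2].mean();print(n,len(P),P.mean(0).round(4),"slope",(zz@P[:,:2]/(zz@zz)).round(4),P[:,2].min().round(3),P[:,2].max().round(3))
f=load("side2");s=f["color"][100:170,310:375,::-1]
cv2.imwrite("pics/z2b.png",cv2.resize(s,None,fx=9,fy=8.5,interpolation=cv2.INTER_CUBIC))
E
```

```text
side0 22 [0.5831 0.3039 0.0736] slope [-0.0074  0.0095] 0.033 0.11
side0 36 [0.5358 0.2836 0.0699] slope [-0.0019  0.008 ] 0.031 0.111
side2 35 [ 0.5247 -0.1677  0.2351] slope [-0.009   0.0143] 0.197 0.276
side2 31 [ 0.4758 -0.1853  0.2386] slope [ 0.0025 -0.0224] 0.196 0.279
```

View pics/z2b.png

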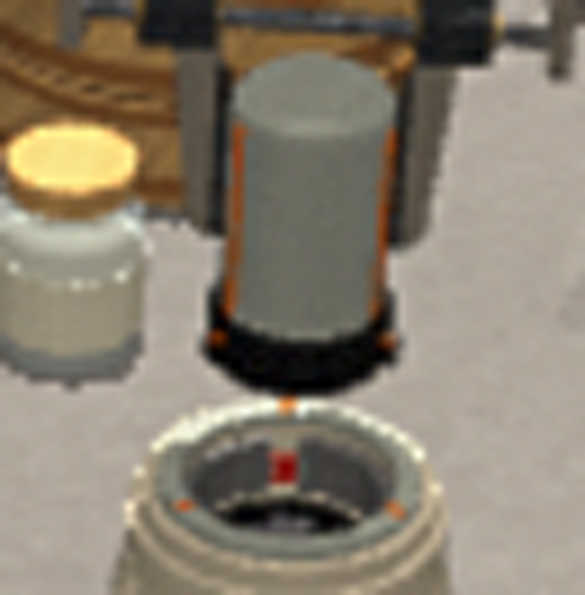

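Both orange lines follow the camera's vertical vanishing direction, so the cup hangs upright. Its measured axis is within about 1 mm of the mill's, and the lug angle is about 51° against about 50.3°. I shift y by 1 mm and lower.

```bash
python3 -m handwheel '{"slide":[[0,1,15],[0,1,35],[0,1,52],[0,1,60],[0,1,60],[0,1,64],[0,1,68],[0,1,68],[0,1,68]],"twist":[0,0,0,0,0,0,0,0,0]}'; python3 - <<'E'
from cell import ctrl,cams
from h import *
o=ctrl.observe();print(o["joints"][5],o["tcp_pos"],o["wrist_force"],o["ft_torque"])
f=cams.grab_frame("side"); np.savez(f"pics/side3.npz",**f)
cv2.imwrite("pics/z3.png",cv2.resize(f["color"][110:180,310:375,::-1],None,fx=9,fy=8.5,interpolation=cv2.INTER_CUBIC))
E
```

```text
t: 7.2
tcp_pos: [0.5077, -0.1887, 0.1584]
tcp_rot: [0.608, 0.794, 0.001, -0.001]
wrist_force: [-0.3, -0.5, -3.4]
opening: 0.0596
-0.6252953249026318 [ 0.50766096 -0.18867532  0.15841494] [-0.26809391 -0.52361579 -3.36540269] [ 0.01306605 -0.1266798   0.01132717]
```

View pics/z3.png

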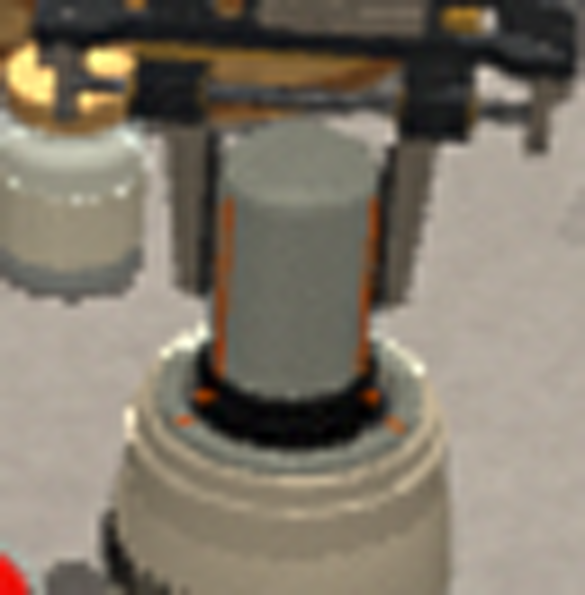

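The lug tips at crop (205,397) and (372,397) sit evenly inside the rim marks at (183,421) and (397,425). No contact yet. I'll ease down in small steps.

```bash
python3 -m handwheel '{"slide":[[0,0,3],[0,0,6],[0,0,8],[0,0,9],[0,0,9]],"twist":[0,0,0,0,0]}'; python3 -m handwheel '{"slide":[[0,0,1],[0,0,2],[0,0,2]],"twist":[0,0,0]}'; python3 - <<'E'
from cell import ctrl
o=ctrl.observe();print(o["joints"][5],o["tcp_pos"],o["wrist_force"],o["ft_torque"])
E
```

```text
t: 7.75
tcp_pos: [0.5075, -0.1886, 0.1492]
tcp_rot: [0.608, 0.794, 0.001, -0.001]
wrist_force: [0.5, -0.3, -3.2]
opening: 0.0597
t: 8.05
tcp_pos: [0.5075, -0.1886, 0.1471]
tcp_rot: [0.608, 0.794, 0.001, -0.001]
wrist_force: [0.3, -0.2, -3.2]
opening: 0.0596
-0.6253255892710794 [ 0.50751893 -0.18863168  0.14709115] [ 0.30052319 -0.16361098 -3.21156853] [-0.01907883 -0.08987958  0.01986758]
```

```bash
python3 -m handwheel '{"slide":[[0,0,1],[0,0,2],[0,0,3],[0,0,3]],"twist":[0,0,0,0]}'; python3 -m handwheel '{"slide":[[0,0,1],[0,0,2],[0,0,3],[0,0,3]],"twist":[0,0,0,0]}'; python3 - <<'E'
from cell import ctrl
o=ctrl.observe();print(o["joints"][5],o["tcp_pos"],o["wrist_force"],o["ft_torque"])
E
```

```text
t: 8.45
tcp_pos: [0.5072, -0.1886, 0.1438]
tcp_rot: [0.608, 0.794, 0.001, -0.001]
wrist_force: [-1.8, -0.7, -3.8]
opening: 0.0593
t: 8.85
tcp_pos: [0.5071, -0.1886, 0.1407]
tcp_rot: [0.608, 0.794, 0.001, -0.001]
wrist_force: [-1.4, -0.6, -4.2]
opening: 0.0596
-0.6253827746226542 [ 0.50709944 -0.1885821   0.14065052] [-1.42814646 -0.57201373 -4.24774451] [-0.18841267  0.22046134 -0.02136879]
```

The lugs are through: the cup origin is at about 83 mm, with only 1–2 N sideways. I relieve that slightly and press on to the plungers.

```bash
python3 -m handwheel '{"slide":[[0,-0.3,1],[0,-0.3,2],[0,-0.3,3],[0,-0.3,3]],"twist":[0,0,0,0]}'; python3 -m handwheel '{"slide":[[0,0,1],[0,0,2],[0,0,2]],"twist":[0,0,0]}'; python3 - <<'E'
from cell import ctrl
o=ctrl.observe();print(o["joints"][5],o["tcp_pos"],o["wrist_force"],o["ft_torque"])
E
```

```text
t: 9.25
tcp_pos: [0.5071, -0.1887, 0.1382]
tcp_rot: [0.608, 0.794, 0.001, -0.001]
wrist_force: [-2.8, -0.3, 4.4]
opening: 0.0594
t: 9.55
tcp_pos: [0.5072, -0.1888, 0.1368]
tcp_rot: [0.608, 0.794, 0.001, -0.001]
wrist_force: [-3.4, 0.5, 6.7]
opening: 0.0592
-0.6256359448242439 [ 0.50718244 -0.18881044  0.13683414] [-3.43036237  0.52194572  6.72158286] [ 0.00500792  0.71062151 -0.07652323]
```

```bash
python3 -m handwheel '{"slide":[[0,-0.5,1],[0,-0.5,2],[0,-0.5,3],[0,-0.5,3]],"twist":[0,0,0,0]}'; python3 -m handwheel '{"slide":[[0,0,1],[0,0,2],[0,0,2]],"twist":[0,0,0]}'; python3 - <<'E'
from cell import ctrl
o=ctrl.observe();print(o["joints"][5],o["tcp_pos"],o["wrist_force"],o["ft_torque"])
E
```

```text
t: 9.95
tcp_pos: [0.5071, -0.1889, 0.1347]
tcp_rot: [0.608, 0.794, 0.002, -0.0]
wrist_force: [-2.8, 1.3, 8.5]
opening: 0.0592
t: 10.25
tcp_pos: [0.5072, -0.1888, 0.1336]
tcp_rot: [0.608, 0.794, 0.002, -0.0]
wrist_force: [-4.0, 1.5, 9.9]
opening: 0.0592
-0.6261977737381517 [ 0.50715765 -0.18883995  0.13356732] [-4.01645919  1.4552233   9.85570943] [ 0.15574705  0.96153159 -0.07669847]
```

```bash
python3 -m handwheel '{"slide":[[0,-0.5,1],[0,-0.5,2],[0,-0.5,2]],"twist":[0,0,0]}'; python3 - <<'E'
from cell import ctrl,cams
from h import *
o=ctrl.observe();print(o["joints"][5],o["tcp_pos"],o["wrist_force"],o["ft_torque"])
for n in("side","top"):
    f=cams.grab_frame(n); np.savez(f"pics/{n}4.npz",**f)
s=load("side4")["color"][:,:,::-1];t=load("top4")["color"][:,:,::-1]
z=lambda im,u,v,r:cv2.resize(im[v-r:v+r,u-r:u+r],(400,400),interpolation=cv2.INTER_CUBIC)
cv2.imwrite("pics/z4.png",np.hstack([z(s,341,150,38),z(t,398,202,38)]))
E
```

```text
t: 10.55
tcp_pos: [0.5071, -0.189, 0.1329]
tcp_rot: [0.608, 0.794, 0.002, 0.0]
wrist_force: [-4.8, 2.9, 12.8]
opening: 0.0594
-0.6267526401176318 [ 0.50711891 -0.18895693  0.13287449] [-4.78732985  2.86016195 12.83538431] [ 0.36389188  0.90176428 -0.02179512]
```

View pics/z4.png

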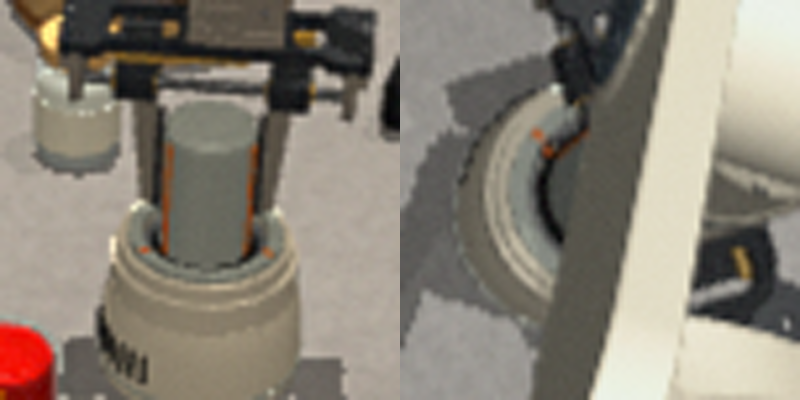

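```bash
cat > top.py <<'E'
from h import *
import sys
f=load(sys.argv[1]);C=cloud(f)
b=[float(x) for x in sys.argv[2:4]];zz=float(sys.argv[4])
m=(np.linalg.norm(C[...,:2]-b,axis=-1)<.020)&(abs(C[...,2]-zz)<.02)
print(sys.argv[1],m.sum(),"top z pct50/80/95",np.percentile(C[...,2][m],[50,80,95]))
E
python3 top.py side0 .5655 .28 .118; python3 top.py side2 .5055 -.1902 .287; python3 top.py side3 .5065 -.19 .219;python3 top.py side4 .5065 -.19 .195
python3 -m handwheel '{"slide":[[0.3,-0.5,1],[0.3,-0.5,2.5],[0.3,-0.5,2.5]],"twist":[0,0,0]}'; python3 - <<'E'
from cell import ctrl
o=ctrl.observe();print(o["joints"][5],o["tcp_pos"],o["wrist_force"],o["ft_torque"])
E
```

```text
side0 128 top z pct50/80/95 [0.11793403 0.11963429 0.12113458]
side2 69 top z pct50/80/95 [0.28686188 0.28818203 0.28974022]
side3 70 top z pct50/80/95 [0.21892354 0.22060364 0.22196967]
side4 68 top z pct50/80/95 [0.19357493 0.19559474 0.196549  ]
t: 10.95
tcp_pos: [0.5072, -0.189, 0.1326]
tcp_rot: [0.608, 0.794, 0.002, 0.001]
wrist_force: [-7.3, 2.5, 22.7]
opening: 0.0594
-0.6267787802491718 [ 0.50721959 -0.18899157  0.13258111] [-7.26355096  2.50416523 22.68243253] [ 0.35115071  1.61246682 -0.04763144]
```

Stop reached: +10 N for 0.3 mm, with the cup top at about 196 mm, so the origin is at about 76 mm. Now I hold the push for over 3 s.

```bash
python3 -m handwheel '{"slide":[[0.3,-1,2.3],[0.3,-1,2.3],[0.3,-1,2.3],[0.3,-1,2.3],[0.3,-1,2.3],[0.3,-1,2.3],[0.3,-1,2.3],[0.3,-1,2.3],[0.3,-1,2.3],[0.3,-1,2.3],[0.3,-1,2.3],[0.3,-1,2.3],[0.3,-1,2.3],[0.3,-1,2.3],[0.3,-1,2.3],[0.3,-1,2.3],[0.3,-1,2.3],[0.3,-1,2.3],[0.3,-1,2.3],[0.3,-1,2.3]],"twist":[0,0,0,0,0,0,0,0,0,0,0,0,0,0,0,0,0,0,0,0]}';python3 -m handwheel '{"slide":[[0.3,-1,2.3],[0.3,-1,2.3],[0.3,-1,2.3],[0.3,-1,2.3],[0.3,-1,2.3],[0.3,-1,2.3],[0.3,-1,2.3],[0.3,-1,2.3],[0.3,-1,2.3],[0.3,-1,2.3],[0.3,-1,2.3],[0.3,-1,2.3],[0.3,-1,2.3],[0.3,-1,2.3],[0.3,-1,2.3],[0.3,-1,2.3],[0.3,-1,2.3],[0.3,-1,2.3],[0.3,-1,2.3],[0.3,-1,2.3]],"twist":[0,0,0,0,0,0,0,0,0,0,0,0,0,0,0,0,0,0,0,0]}'
python3 - <<'E'
from cell import ctrl,cams
from h import *
o=ctrl.observe();print(o["joints"][5],o["tcp_pos"],o["wrist_force"],o["ft_torque"],o["t"])
for n in("side","top"):
    f=cams.grab_frame(n); np.savez(f"pics/{n}5.npz",**f)
s=load("side5")["color"][:,:,::-1];t=load("top5")["color"][:,:,::-1]
cv2.imwrite("pics/full5.png",np.hstack([cv2.resize(s,(400,250)),cv2.resize(t,(400,250))]))
z=lambda im,u,v,r:cv2.resize(im[v-r:v+r,u-r:u+r],(400,400),interpolation=cv2.INTER_CUBIC)
cv2.imwrite("pics/z5.png",np.hstack([z(s,341,150,38),z(t,398,202,38)]))
E
python3 top.py side5 .5065 -.19 .195
```

```text
t: 12.95
tcp_pos: [0.5071, -0.1891, 0.1326]
tcp_rot: [0.609, 0.794, 0.003, 0.002]
wrist_force: [-6.5, 2.0, 22.4]
opening: 0.0593
t: 14.95
tcp_pos: [0.507, -0.1891, 0.1326]
tcp_rot: [0.609, 0.793, 0.003, 0.003]
wrist_force: [-5.4, 2.7, 22.8]
opening: 0.0592
-0.6280785528901547 [ 0.50704078 -0.18910644  0.13259069] [-5.4057485   2.72854761 22.83081592] [ 0.62673085  1.37420166 -0.01959923] 14.95
side5 66 top z pct50/80/95 [0.19313168 0.19479703 0.19625101]
```

View pics/z5.png

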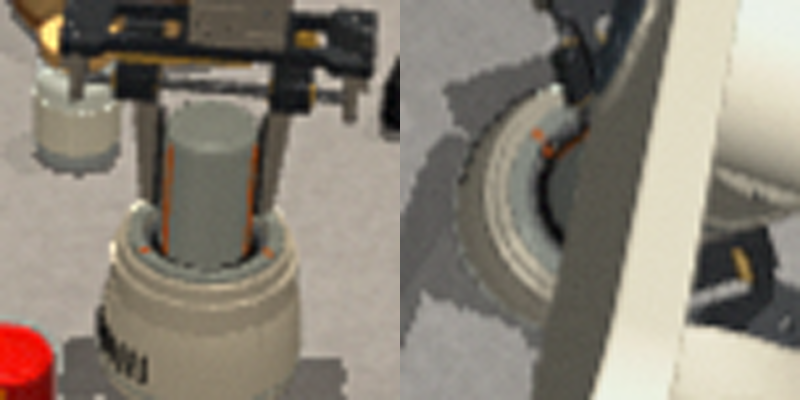

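View pics/full5.png

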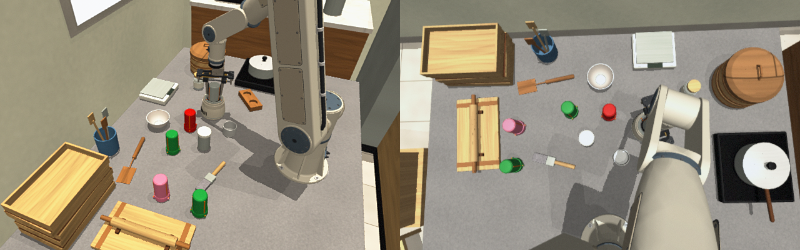

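The cup sits deep and upright in the well and its height is unchanged after 4 s. The other objects are where they were. Handing in.

```bash
python3 - <<'E'
from cell import ctrl,ticket
print(ctrl.observe()["wrist_force"],ctrl.observe()["tcp_pos"]);print(ticket.sign_off())
E
```

```text
[-6.46804736  3.22937189 22.67408909] [ 0.50706582 -0.18910565  0.13261823]
the job is handed in; nothing more can be done
None
```

I put the black-capped cup in the mill's well, pressed it to its stop and held it there for about 4 s. I handed in at about 15 s, still gripping it and pressing down.

- **Keyways:** the lugs and keyways already lined up within about 1°, so the cup needed no turning. It passed the shoulder with no upward force and only about 2 N sideways.
- **Stop:** the last 0.3 mm added about 10 N, so it was against something solid. The cup's top measured about 195 to 196 mm, which puts its origin at 75 to 76 mm against the 76 mm given. A push of about 22.7 N held steady for the 4 s.
- **Other objects:** the last pictures show everything else in its place, judged by eye.

**Unresolved or disagreeing checks:**
- I could not see the mill running. I infer it from the height and the force.
- About 5 to 7 N of sideways force remained at the end.
- An early depth fit suggested the cup tilted 1.2° in the grip. The orange lines showed it upright, so I put that down to finger pixels in the fit.
- The two cameras disagreed on positions by about 2 mm.

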